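# Clamp the small disk drive in the tilted work holder

## Robot

A 6-joint arm with a two-finger parallel gripper is mounted at the origin on a cart in front of the work surface, level with it; the furniture and walls round the work are solid. World frame = base frame: x ahead of the robot, y to its left, z up, the work surface at z = 0. Lengths are in mm, angles in rad, forces in N, time in s.
With the tool pointing down it reaches from about 350 to 875 mm from the base axis. Payload 4.2 kg.
Tool frame: the origin (TCP) lies between the finger pads; the fingertips stand 14 mm ahead of it and the grasp point (between the pads) lies 5 mm behind it; z points along the fingers, y is the line along which they close (so a half turn about z gives the same grasp; the last joint's range is limited). The gripper opens to 85 mm and grips with 20 to 120 N. Pads are 22 mm wide; open, the fingers measure 114 mm over their backs; the gripper's body (76 mm by 85 mm) begins 54 mm behind the grasp point. The pads swing forward as they close: fully open they stand 13 mm farther back than shut.
Start: joints at [1.504, 0.385, 0.008, 0, -1.194, -0.259], TCP at [200.009, 592.111, 245.312] pointing down, gripper open.
Joint ranges: [-3.14, 3.14], [-1.21, 2.06], [-1.07, 1.41], [-3.16, 2.05], [-2.99, -0.16], [-3.1, 3.1]. Speed limits (rad/s): [2.79, 2.79, 3.14, 3.14, 3.14, 3.14].

## Interface

Orientations are given as a unit quaternion [x, y, z, w].
In Python, from bench import * gives the robot as it stands.
- The arm moves only by the tool carry_out, never from a script. Its argument "motion" is a list of rows, each a list of 7 numbers: the turn, a rotation vector about the tool's x, y, z in rad, then the shift along the tool's x, y, z in mm, then the opening, from -1 (shut) to 1 (fully open), so that 0 is half open. A call has 1 to 5 rows; each row is the pose to reach, as a shift and turn from the pose commanded when the call began, along the tool's axes at that moment; what a row does not reach only later rows make up. A row lasts 1/8 s, in which the tool goes at most 62.5 mm and 10.7 degrees, less where a joint would pass 70% of its speed; a pose out of reach is approached as far as the arm can. A call with a gripper value outside its range is refused whole. The fingers move at their own pace and stop on an object; the grip force is fixed at half the most. Time passes only in rows, so rows that repeat a pose let the fingers close. It gives the time, the measured TCP pose, the force, the opening and the grip force at its end, in the units of the state.
- read_state(): the state, without advancing time (a new reading comes with each control period).
- get_image(name): name is "scene" or "top" or "wrist"; returns a dict with "color" (384x512x3 uint8, blue, green, red), "mtx" (3x3 intrinsics, pixels), "k1" (the pictures are not rectified: a ray, as slopes to the right and down, at radius r is drawn at 1 + k1 r^2 times it, then the intrinsics apply), "position" and "orientation" of the camera in the world. Camera axes: x right, y down, z forward; pixel columns grow to the right and rows downward; lengths in mm; the calibration is good to about 2 mm. A picture is of the moment at which its call begins. There is no depth.
- job_done(): hands the job in; it is judged then, once.
The state is a dict: "clock": time; "joints": joint angles; "joint_vel": joint speeds; "joint_efforts": joint torques, N m; "position": TCP position; "ee_rot": TCP orientation; "contact_force": force on the tool from outside, world axes, zero at the start; "wrist_torque": the same for the moment, N m; "gripper_width": finger opening in mm; "grasp_force": force on a finger pad.
Only numpy, scipy, OpenCV 4.12 (cv2) and the standard library are available. Lean on these libraries where they do the work, as an engineer would, in place of code of your own. Each camera call takes 0.05 s, during which the arm holds its last target. There are 200 camera calls.

## Task

The small disk drive is to have its cover screws undone. Set it down gently, label up and lengthwise, in the middle of the tilted work holder's sloping bed so that one short end rests squarely against the ledge at the bottom; then slide the holder's jaw down until it sits snug against the drive's upper end, and let go. Leave the other things on the desk where they are.

Things in the scene. Friction and masses are not known exactly. Their poses are not given: they have to be found in the camera images.
- drive: The small (2.5-inch) disk drive, dark with a pale label on top, lying flat, label up: a box 100 (its x) by 70 (its y) by 10 mm, about 0.1 kg. Take it across its 70 mm width. Origin: centre of its underside, z up through the label. Either short end may go to the ledge. The bigger drive nearby is not the one.
- holder: The tilted work holder, fixed to the desk, 0.15 m high in all: a dark steel base plate 160 x 110 mm (its x, y), 11 mm high, that carries a sloping steel bed, rising ahead and to the left seen from the robot, with a ledge across its low end and a sliding jaw across its upper part. Origin: centre of the base's underside; x points uphill (level), z up.
- bed: The holder's sloping bed, fixed at 30 degrees. Origin: mid-width on its face at the foot of the ledge's inner side; x straight uphill, y across, z square out of the face. Face: flat, 56 mm wide, x = 0 to 184 mm, then an end stop 6 mm thick, 4 mm high. Ledge: 76 mm wide, 9 mm high, x = -16 to 0. A seated drive overhangs both sides by 7 mm, its origin at x = 50, y = 0, z = 0 mm.
- jaw (a joint): Travel of the sliding jaw in m: 0 at the top, growing as it slides down towards the ledge, end of travel 0.060. Its clamping face is at x = 0.140 - value in the bed's frame, so it meets a seated drive at 0.040. Starts between 0 and 0.015. About 2 N moves it; it stays where it is left.
- jaw_tab (a point): Middle of the top of the jaw's black thumb tab, 37 mm above the bed's face, 8 mm uphill of the clamping face. Tab: 10 mm thick along the slope, 28 mm wide. It stands on the jaw, a bar 76 mm wide, 14 mm thick along the slope, 16 mm high. Push the jaw downhill from behind or pinch it by the tab.
- big_drive: A bystander: the bigger disk drive, 147 x 102 x 27 mm, loose on the desk. Origin: centre of its underside.
- driver: A bystander: a screwdriver with black and red handle, 160 mm long (along its y), 16 mm thick, lying loose. Origin: centre of its underside.
- tweezers: A bystander: steel tweezers, 123 mm long (along its y), 13 mm wide, 10 mm high, lying loose. Origin: centre of its underside.
- usb_stick: A bystander: a black USB stick, 50 mm long (along its y), 17 mm wide, 8 mm high, lying loose. Origin: centre of its underside.

How it is judged (in metres and radians):
At the end, for the whole second after the job is handed in: The drive lies label up, flat on the sloping bed (within 4 mm, 3.4 degrees), lengthwise within 5 degrees, its end within 3.5 mm of the ledge, within 12 mm of the bed's middle, at rest; the jaw is slid down to its upper end (travel over 36.5 mm; contact at 40 mm) (x of drive in the frame of bed between 0.046 and 0.0535 m and y of drive in the frame of bed between -0.012 and 0.012 m and z of drive in the frame of bed between -0.003 and 0.004 m and angle between the x axis of drive and the x axis of bed, either way round below 0.09 rad and angle between the z axis of drive and the z axis of bed, either way round below 0.06 rad and value of joint jaw above 0.0365 m and linear speed of drive below 0.01 m/s); the robot touches nothing.
It fails at once if the drive is let fall: out of the fingers it moves faster than 0.6 m/s or turns faster than 4 rad/s (contact force between drive and the fingers below 0.2 N and (linear speed of drive above 0.6 m/s or angular speed of drive above 4 rad/s)).
It fails at once if the drive is knocked or pressed hard against the holder (over 100 N) (contact force between drive and holder above 100 N).
It fails at once if the bigger drive, the screwdriver, the tweezers or the USB stick is shifted more than 20 mm (distance of any of big_drive, driver, tweezers, usb_stick from where it was at the start of the episode above 0.02 m).
It also fails if it takes over 46 s, if anything falls off the work surface, if the arm or the gripper's body presses on something with over 40 N, if the wrist force passes 120 N, or if a joint passes its speed limit or range.

## Working session

There is one attempt and no reset: what is moved stays moved. The work goes in short steps, Python scripts to look and compute and a tool call to move; the robot and the scene stay as the last step left them, time stands still between calls to the robot, and variables do not carry over. Pictures are saved under pics/ and viewed, at most 10 in all, crops included, and the job is handed in when it is done.

Besides the shell and the picture viewer there is one more tool, called as name([rows], argument=value, ...), one row to a line, values as JSON. carry_out: Moves the arm, as the interface text tells. Its arguments: {"type":"object","properties":{"motion":{"type":"array"}},"required":["motion"]}

```bash
mkdir -p pics; cat > h.py <<'E'
from bench import *
import numpy as np, cv2
from scipy.spatial.transform import Rotation as R
def ray(im,px):
    K=np.array(im["mtx"]);d=(np.array(px,float)-K[:2,2])/[K[0,0],K[1,1]]
    rd=np.linalg.norm(d);r=rd
    for _ in range(30): r=rd/(1+im["k1"]*r*r)
    d=d*(r/rd if rd>0 else 1)
    return np.array(im["position"]),R.from_quat(im["orientation"]).apply([*d,1.])
def onz(im,px,z):
    p,d=ray(im,px);return p+d*(z-p[2])/d[2]
def proj(im,P):
    q=R.from_quat(im["orientation"]).inv().apply(np.array(P,float)-im["position"])
    s=q[:,:2]/q[:,2:];s=s*(1+im["k1"]*(s**2).sum(1,keepdims=True))
    K=np.array(im["mtx"]);return s*[K[0,0],K[1,1]]+K[:2,2]
E
python3 - <<'E'
from h import *
import pickle
ims={}
for n in("scene","top"):
    im=get_image(n);ims[n]=im;print(n,np.round(im["position"]),np.round(im["orientation"],3),im["k1"],im["mtx"][0][0])
    cv2.imwrite(f"pics/{n}0.png",cv2.resize(im["color"],(800,600),interpolation=cv2.INTER_CUBIC))
pickle.dump(ims,open("ims.pkl","wb"))
print(read_state())
E
```

```text
scene [   3. -475.  552.] [ 0.788 -0.34   0.193 -0.476] -0.011675733857957345 382.7995332475577
top [ 444.   99. 1190.] [-0.699  0.712 -0.039  0.05 ] -0.1022709362494732 406.96649803976555
{'clock': 0.1, 'joints': array([ 1.50359300e+00,  3.85432051e-01,  6.75570303e-03, -3.99990792e-04,
       -1.19400440e+00, -2.58583099e-01]), 'joint_vel': array([-0.00088748, -0.00186581,  0.00274307,  0.00164998,  0.00076727,
        0.002837  ]), 'joint_efforts': array([-8.03148178e-04, -3.93323457e+01,  1.88924879e+01,  4.19791594e+00,
       -2.65350121e-03,  7.69161119e-06]), 'position': array([199.87671253, 591.65205699, 244.36222956]), 'ee_rot': array([ 9.86749791e-01, -1.62246502e-01, -9.50234078e-05,  9.55660612e-04]), 'contact_force': array([-0.59062963,  0.77884522, -0.56842644]), 'wrist_torque': array([ 0.05617532,  0.00238589, -0.03848277]), 'grasp_force': 0.0, 'gripper_width': 85.22800524448243}
```

View pics/scene0.png

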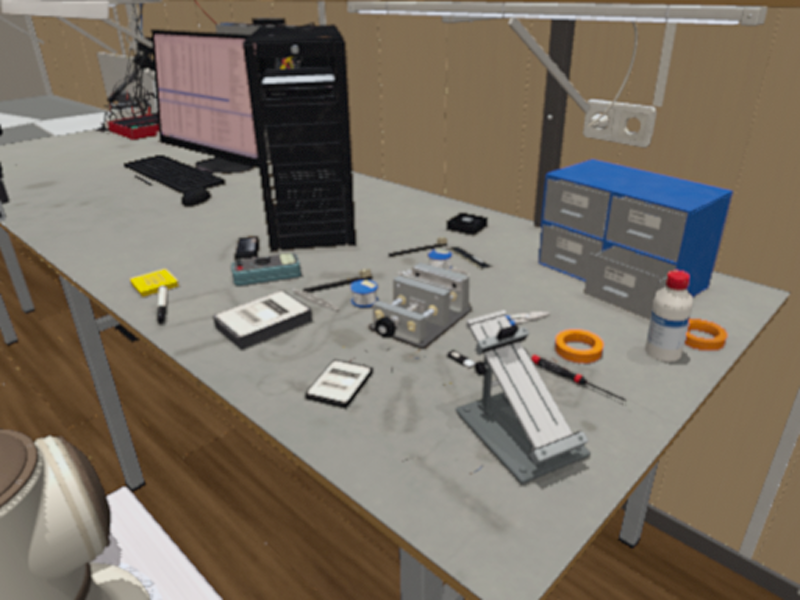

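View pics/top0.png

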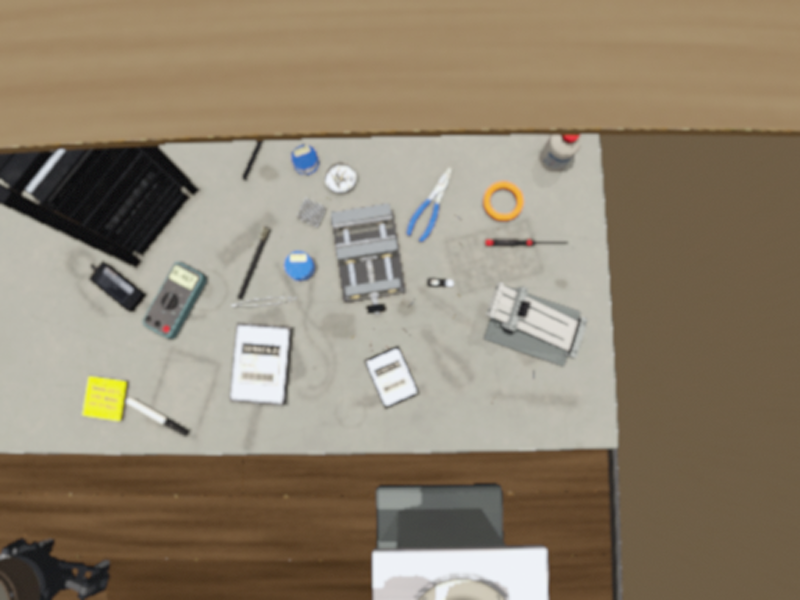

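The top view shows the small drive at about (391,377) and the holder at about (535,325), with its jaw tab at (523,309). The stick is at (440,283), the screwdriver at (525,243), the big drive at (262,363) and the tweezers at (262,300). Next I'll zoom in on the drive and the holder.

```bash
python3 - <<'E'
from h import *
import pickle
ims=pickle.load(open("ims.pkl","rb"))
def crop(im,c,w,s): 
    x,y=c;return cv2.resize(im["color"][y:y+w,x:x+w],None,fx=s,fy=s,interpolation=cv2.INTER_CUBIC)
a=crop(ims["top"],(300,170),80,5)   # holder
b=crop(ims["scene"],(285,190),100,4)
cv2.imwrite("pics/z.png",np.hstack([a,b]))
im=ims["top"]
# drive outline: label blob + dark rim
c=im["color"][212:270,222:278]; g=c.max(2).astype(int); sat=c.max(2).astype(int)-c.min(2)
m=((g>205)).astype(np.uint8)
n,l,s,_=cv2.connectedComponentsWithStats(m); k=1+s[1:,4].argmax()
pts=np.argwhere(l==k)[:,::-1].astype(np.float32)+[222,212]
r=cv2.minAreaRect(pts.astype(np.float32)); print(r,s[k])
bx=cv2.boxPoints(r); W=np.array([onz(im,p,10) for p in bx]);print(W.round(1),np.linalg.norm(np.diff(W,axis=0),axis=1),W.mean(0))
for n,p in dict(drive=(391,377),stick=(440,283),driver=(525,243),holder=(535,325)).items(): print(n,onz(im,np.array(p)*.64,0).round())
E
```

```text
((250.16494750976562, 240.8711395263672), (30.35885238647461, 21.931476593017578), 66.03751373291016) [ 13  12  31  35 551]
[[498.  165.5  10. ]
 [522.8 106.9  10. ]
 [442.1  72.9  10. ]
 [417.6 131.1  10. ]] [63.59163938 87.60092653 63.11125881] [470.10559845 119.09018389  10.        ]
drive [469. 119.   0.]
stick [645.  23.   0.]
driver [ 719. -142.    0.]
holder [ 561. -154.    0.]
```

View pics/z.png

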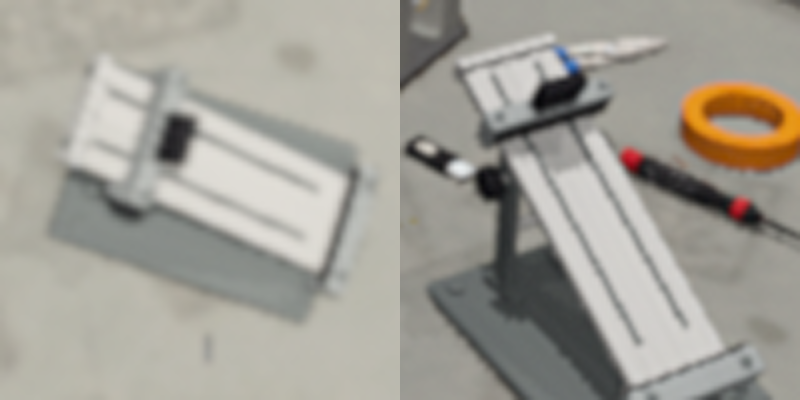

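```bash
cat > fit.py <<'E'
from h import *
from scipy.optimize import least_squares
def bedR(yaw): return R.from_euler("z",yaw)*R.from_euler("y",-np.pi/6)
def model(v,j=None):
    x,y,z,yaw,jaw=v[:5]; B=bedR(yaw); f=lambda P:B.apply(np.array(P,float))+[x,y,z]; return f
E
python3 - <<'E'
from fit import *
import pickle
ims=pickle.load(open("ims.pkl","rb"))
T=lambda u,v:(u/5+300-.4,v/5+170-.4); S=lambda u,v:(u/4+285-.4,v/4+190-.4)
bed=[("top",T(103,57),(190,-28,4)),("top",T(65,160),(190,28,4)),("top",T(375,170),(-16,-38,9)),("top",T(337,295),(-16,38,9)),
("scene",S(57,66),(190,28,4)),("scene",S(152,38),(190,-28,4)),("top",T(177,138),"tab"),("scene",S(163,78),"tab")]
base=[(T(50,235),(-0+80,55,11)),(T(302,322),(-80,55,11)),(T(358,145),(-80,-55,11))]
def res(v):
    f=model(v);o=[]
    for n,p,P in bed:
        if P=="tab":P=(148-v[4],0,37)
        o+=list(proj(ims[n],[f([P])[0]])[0]-p)
    H=R.from_euler("z",v[3]).apply([b[1] for b in base])+[v[5],v[6],0]
    for (p,_),h in zip(base,H): o+=list(proj(ims["top"],[h])[0]-p)
    return np.array(o)
s=least_squares(res,[500,-200,45,.9,8,560,-154],loss="soft_l1",x_scale=[10,10,10,.1,10,10,10])
v=s.x;print(v.round(3));print(res(v).reshape(-1,2).round(1))
# bed origin in holder frame
print(R.from_euler("z",-v[3]).apply([v[0]-v[5],v[1]-v[6],v[2]]).round(1))
np.save("v.npy",v)
E
```

```text
[ 538.027 -210.512   40.432    1.222   -2.809  561.619 -145.14 ]
[[-0.8 -0.1]
 [ 0.3 -0.6]
 [ 0.6  0.1]
 [ 0.6  0.3]
 [ 0.7 -0.6]
 [-1.1  0.3]
 [ 0.2 -0.5]
 [-0.8  0.4]
 [-1.3 -0.1]
 [ 0.6  0.2]
 [ 0.3 -0.1]]
[-69.5  -0.1  40.4]
```

```bash
cat >> fit.py <<'E'
def down(yaw): return R.from_euler("z",yaw)*R.from_euler("x",np.pi)
def bedtool(yaw): return bedR(yaw)*R.from_euler("x",np.pi)   # tool x uphill, z into bed
def rel(pos,rot,st=None):
    st=st or read_state(); C=R.from_quat(st["ee_rot"])
    print("turn",(C.inv()*rot).as_rotvec().round(3),"shift",C.inv().apply(np.array(pos)-st["position"]).round(1))
E
python3 -c "
from fit import *
rel([470,119,150],down(np.deg2rad(22.85)))"
```

```text
turn [ 0.002  0.001 -0.725] shift [407.2 361.1  95.1]
```

carry_out([
  [0,0,-0.145,82,72,19,1],
  [0,0,-0.29,164,144,38,1],
  [0,0,-0.435,246,216,57,1],
  [0,0,-0.58,328,288,76,1],
  [0.002,0.001,-0.725,407,361,95,1],
])

```text
clock: 0.72
position: [354.2, 323.4, 191.2]
ee_rot: [0.98, 0.201, 0.001, -0.001]
contact_force: [1.6, -0.1, -0.1]
gripper_width: 85.3
grasp_force: 0.0
```

```bash
python3 -c "
from fit import *
rel([470,119,150],down(np.deg2rad(22.85)))"
```

```text
turn [-0.001 -0.002  0.006] shift [ 25.9 233.6  40.9]
```

carry_out([
  [0,0,0.006,6,55,10,1],
  [0,0,0.006,12,110,20,1],
  [0,0,0.006,19,165,30,1],
  [0,0,0.006,26,220,41,1],
  [0,0,0.006,26,225,41,1],
])

```text
clock: 1.35
position: [465.3, 125.1, 149.0]
ee_rot: [0.981, 0.193, -0.001, -0.0]
contact_force: [-1.3, 0.3, 0.3]
gripper_width: 85.1
grasp_force: 0.0
```

```bash
python3 - <<'E'
from fit import *
im=get_image("wrist"); import pickle; pickle.dump(im,open("w1.pkl","wb"))
rel([470,119,150],down(np.deg2rad(22.85)))
st=read_state();print(st["position"],R.from_quat(st["ee_rot"]).as_euler("zyx",True),st["joint_vel"].round(3),im["position"],im["k1"])
cv2.imwrite("pics/w1.png",im["color"])
D=R.from_euler("z",22.85,degrees=True).apply([[a*50,b*35,10] for a,b in((1,1),(1,-1),(-1,-1),(-1,1))])+[470,119,0]
print(proj(im,D).round(1))
E
```

```text
turn [-0.001  0.    -0.009] shift [ 1.6  8.4 -0.4]
[465.27481864 126.19405995 149.56779077] [-2.23108070e+01 -4.68148091e-02 -1.79948216e+02] [ 0.058 -0.015  0.007  0.     0.004 -0.021] [535.0158031  153.21092696 276.87015155] -0.05693707382982912
[[221.4 124.8]
 [303.4 124. ]
 [299.7 231.4]
 [225.8 232.2]]
```

View pics/w1.png

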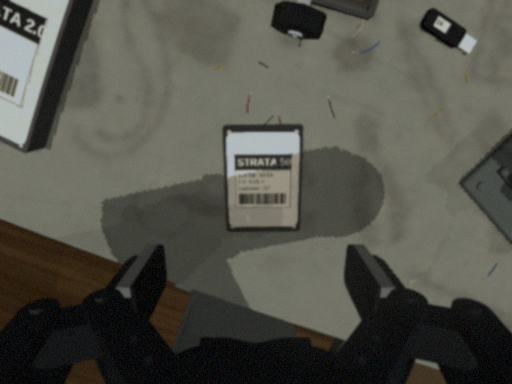

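The wrist view shows the drive's corners at about (223,125), (302,125), (300,230) and (226,230), within 2 px of what I predicted. I'll descend.

carry_out([
  [0,0,-0.009,1.6,8,50,1],
  [0,0,-0.009,1.6,8,100,1],
  [0,0,-0.009,1.6,8,120,1],
  [0,0,-0.009,1.6,8,130,1],
  [0,0,-0.009,1.6,8,133,1],
])

```text
clock: 2.02
position: [469.9, 122.6, 17.5]
ee_rot: [0.98, 0.2, 0.001, -0.001]
contact_force: [0.7, -0.4, 0.6]
gripper_width: 85.2
grasp_force: 0.0
```

```bash
python3 - <<'E'
from fit import *
im=get_image("wrist")
rel([470,119,8],down(np.deg2rad(22.85)))
st=read_state();print(st["position"],st["contact_force"])
cv2.imwrite("pics/w2.png",im["color"])
E
```

```text
turn [-0.002 -0.002  0.005] shift [-1.4  3.3  9.6]
[470.00428476 122.5327352   17.57783392] [-0.11424863  0.32597472  0.11612588]
```

View pics/w2.png

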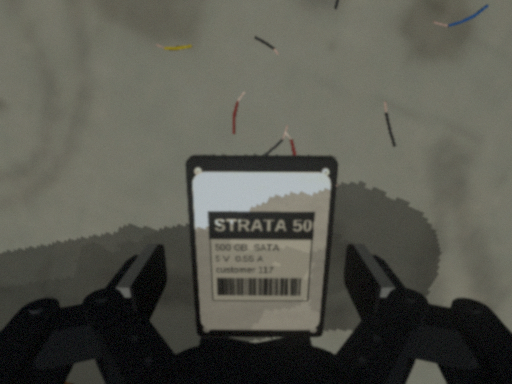

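The fingers straddle the drive, with their inner edges at columns 165 and 345 and the drive's centre at about 262. A 3 mm shift centres it.

carry_out([
  [0,0,0.005,-1.4,3.3,2,1],
  [0,0,0.005,-1.4,3.3,4,1],
  [0,0,0.005,-1.4,3.3,6,1],
  [0,0,0.005,-1.4,3.3,7,1],
  [0,0,0.005,-1.4,3.3,7,1],
])

```text
clock: 2.7
position: [469.8, 118.1, 10.3]
ee_rot: [0.98, 0.197, 0.001, -0.001]
contact_force: [-0.4, 0.3, -0.0]
gripper_width: 85.2
grasp_force: 0.0
```

carry_out([
  [0,0,0,0,0,0,0.7],
  [0,0,0,0,0,0,0.5],
  [0,0,0,0,0,0,0.4],
  [0,0,0,0,0,0,0.4],
  [0,0,0,0,0,0,0.4],
])

```text
clock: 3.32
position: [469.9, 118.3, 11.2]
ee_rot: [0.98, 0.197, 0.001, -0.001]
contact_force: [-2.5, 0.3, 7.3]
gripper_width: 67.2
grasp_force: 65.7
```

carry_out([
  [0,0,0,0,0,-10,0.3],
  [0,0,0,0,0,-30,0.3],
  [0,0,0,0,0,-70,0.3],
  [0,0,0,0,0,-120,0.3],
  [0,0,0,0,0,-160,0.3],
])

```text
clock: 3.95
position: [469.6, 117.8, 172.6]
ee_rot: [0.98, 0.197, 0.001, -0.001]
contact_force: [0.4, 0.6, -1.0]
gripper_width: 67.3
grasp_force: 68.0
```

```bash
cat >> fit.py <<'E'
V=np.load("v.npy")
def bedto(x,y,z): rel(model(V)([[x,y,z]])[0],bedtool(V[3]))
def where():
    st=read_state();B=bedR(V[3]);C=R.from_quat(st["ee_rot"])
    print("bed xyz",B.inv().apply(st["position"]-V[:3]).round(1),"err",(bedtool(V[3]).inv()*C).as_rotvec().round(3),"F bed",B.inv().apply(st["contact_force"]).round(1),"w",round(st["gripper_width"],1),"g",round(st["grasp_force"],1),"t",st["clock"])
E
python3 - <<'E'
from fit import *
where(); bedto(60,0,90)
E
```

```text
bed xyz [313.1 176.4 -28.2] err [-0.215 -0.49   0.806] F bed [ 0.1 -0.1 -1.3] w 67.3 g 68.0 t 3.95
turn [ 0.215  0.49  -0.806] shift [-59.3 324.2  23.5]
```

carry_out([
  [0.035,0.08,-0.13,-10,50,-10,0.3],
  [0.07,0.16,-0.26,-20,100,-20,0.3],
  [0.105,0.24,-0.39,-30,150,-20,0.3],
  [0.14,0.32,-0.52,-40,200,-20,0.3],
  [0.175,0.4,-0.65,-50,250,-10,0.3],
])

```text
clock: 4.58
position: [511.6, -88.5, 185.1]
ee_rot: [0.88, 0.443, 0.139, -0.104]
contact_force: [0.0, 0.2, -0.9]
gripper_width: 67.4
grasp_force: 68.0
```

```bash
python3 - <<'E'
from fit import *
where(); bedto(60,0,90)
E
```

```text
bed xyz [163.9  66.5  72.4] err [-0.062 -0.17   0.279] F bed [-0.3  0.  -0.9] w 67.4 g 68.0 t 4.575
turn [ 0.062  0.17  -0.279] shift [-82.6  93.2   3.5]
```

carry_out([
  [0.02,0.06,-0.09,-25,25,-5,0.3],
  [0.04,0.12,-0.18,-50,50,-5,0.3],
  [0.05,0.15,-0.25,-75,75,0,0.3],
  [0.05,0.15,-0.25,-77,78,0,0.3],
  [0.05,0.15,-0.25,-77,78,0,0.3],
])

```text
clock: 5.2
position: [551.2, -149.7, 185.6]
ee_rot: [0.833, 0.513, 0.166, -0.128]
contact_force: [0.4, 0.0, -0.3]
gripper_width: 67.4
grasp_force: 68.0
```

```bash
python3 - <<'E'
from fit import *
where(); bedto(60,0,50)
im=get_image("wrist");cv2.imwrite("pics/w3.png",im["color"])
f=model(V);print(proj(im,f([(190,28,4),(190,-28,4),(143,14,37),(143,-14,37),(140,38,16),(140,-38,16)])).round(1))
import pickle;pickle.dump(im,open("w3.pkl","wb"))
E
```

```text
bed xyz [126.    8.4  94.9] err [-0.012 -0.101  0.117] F bed [-0.1 -0.4 -0.4] w 67.4 g 68.0 t 5.2
turn [ 0.012  0.101 -0.117] shift [-59.7  15.2  51.4]
[[211.4 103.3]
 [295.3  93.1]
 [240.3 184.4]
 [285.2 179.2]
 [207.2 181.1]
 [317.1 168.5]]
```

View pics/w3.png

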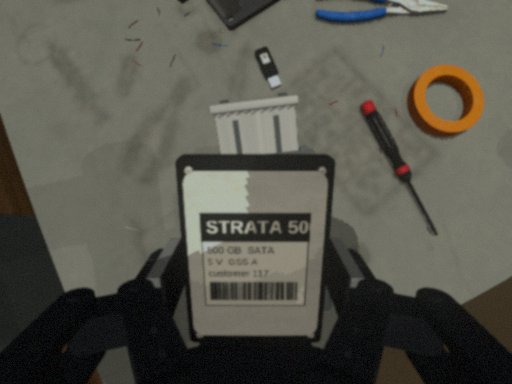

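The wrist view shows the drive held square. The end-stop corners are at (211,105) and (298,95), within 3 px of the model, so the bed pose is good.

carry_out([
  [0.006,0.05,-0.06,-30,8,0,0.3],
  [0.012,0.101,-0.117,-60,15,5,0.3],
  [0.012,0.101,-0.117,-60,15,25,0.3],
  [0.012,0.101,-0.117,-60,15,40,0.3],
  [0.012,0.101,-0.117,-60,15,46,0.3],
])

```text
clock: 5.88
position: [579.7, -126.6, 171.3]
ee_rot: [0.824, 0.523, 0.169, -0.134]
contact_force: [-0.3, 0.0, -0.9]
gripper_width: 67.5
grasp_force: 68.0
```

```bash
python3 - <<'E'
from fit import *
where(); bedto(56,0,25)
E
```

```text
bed xyz [146.1 -10.5  66.7] err [ 0.001 -0.089  0.092] F bed [-0.5  0.3 -0.7] w 67.5 g 68.0 t 5.875
turn [-0.001  0.089 -0.092] shift [-86.6  -2.3  49.6]
```

```bash
python3 - <<'E'
from fit import *
st=read_state();print(st["joints"].round(3),st["joint_vel"].round(3),st["position"])
print(R.from_quat(st["ee_rot"]).as_matrix().round(2), model(V)([[56,0,25]]))
E
```

```text
[-0.176  0.411 -0.036 -0.485 -1.101  3.096] [ 0.055  0.038 -0.039 -0.01   0.106  0.   ] [ 579.68214064 -126.55319524  171.26436367]
[[ 0.39  0.91  0.14]
 [ 0.82 -0.42  0.4 ]
 [ 0.42 -0.04 -0.91]] [[ 550.31679453 -176.677209     90.08233834]]
```

Joint 6 is at its limit, so I'll turn the tool the other way and use the opposite end of the drive.

carry_out([
  [0,0,0.17,-15,0,-15,0.3],
  [0,0,0.34,-30,0,-30,0.3],
  [0,0,0.51,-45,5,-40,0.3],
  [0,0,0.68,-55,5,-40,0.3],
  [0,0,0.85,-60,5,-40,0.3],
])

```text
clock: 6.5
position: [554.9, -195.0, 183.0]
ee_rot: [0.967, 0.134, 0.099, -0.192]
contact_force: [-0.1, 0.6, -1.4]
gripper_width: 67.5
grasp_force: 68.0
```

carry_out([
  [0,0,0.18,0,0,0,0.3],
  [0,0,0.36,0,0,0,0.3],
  [0,0,0.54,0,0,0,0.3],
  [0,0,0.72,0,0,0,0.3],
  [0,0,0.9,0,0,0,0.3],
])

```text
clock: 7.12
position: [555.2, -194.4, 183.2]
ee_rot: [0.929, -0.3, 0.006, -0.216]
contact_force: [0.3, 0.9, -1.5]
gripper_width: 67.9
grasp_force: 68.0
```

```bash
sed -i 's/return bedR(yaw)\*R.from_euler("x",np.pi) .*/return bedR(yaw)*R.from_euler("x",np.pi)*R.from_euler("z",np.pi)/' fit.py; python3 - <<'E'
from fit import *
where(); bedto(56,0,80);print(read_state()["joints"].round(2))
E
```

```text
bed xyz [ 89.6 -10.6 113.1] err [-0.061  0.074 -1.293] F bed [ 0.1  0.  -1.8] w 67.9 g 68.0 t 7.125
turn [ 0.061 -0.074  1.293] shift [-1.8 32.2 36. ]
[-0.3   0.41 -0.   -0.47 -1.18  1.43]
```

carry_out([
  [0.008,-0.009,0.17,0,8,8,0.3],
  [0.017,-0.02,0.34,0,16,15,0.3],
  [0.025,-0.03,0.51,0,24,25,0.3],
  [0.033,-0.04,0.68,-1,32,35,0.3],
  [0.04,-0.05,0.85,-2,32,36,0.3],
])

```text
clock: 7.75
position: [540.3, -202.3, 136.6]
ee_rot: [0.718, -0.651, -0.101, -0.224]
contact_force: [-0.3, -0.1, -0.9]
gripper_width: 68.0
grasp_force: 68.0
```

```bash
python3 - <<'E'
from fit import *
where(); bedto(56,0,40)
E
```

```text
bed xyz [55.5  0.7 79. ] err [-0.023  0.023 -0.441] F bed [-0.7  0.3 -0.6] w 68.0 g 68.0 t 7.75
turn [ 0.023 -0.023  0.441] shift [-0.8 -1.9 39. ]
```

carry_out([
  [0.009,-0.01,0.17,0,0,5,0.3],
  [0.018,-0.02,0.34,0,-1,10,0.3],
  [0.023,-0.023,0.435,-1,-2,20,0.3],
  [0.023,-0.023,0.435,-1,-2,30,0.3],
  [0.023,-0.023,0.435,-1,-2,39,0.3],
])

```text
clock: 8.38
position: [548.7, -183.6, 104.1]
ee_rot: [-0.56, 0.787, 0.146, 0.213]
contact_force: [0.0, 1.0, -1.5]
gripper_width: 67.1
grasp_force: 68.0
```

```bash
python3 - <<'E'
from fit import *
where(); bedto(56,0,14)
im=get_image("wrist");cv2.imwrite("pics/w4.png",im["color"])
f=model(V);print(proj(im,f([(-16,38,9),(-16,-38,9),(0,38,9),(0,-38,9)])).round(1))
E
```

```text
bed xyz [56.9 -0.9 40.7] err [ 0.001  0.    -0.015] F bed [ 0.1  0.3 -1.7] w 67.1 g 68.0 t 8.375
turn [-0.001 -0.     0.015] shift [ 0.9  0.9 26.7]
[[335.3 103.4]
 [184.1 100.8]
 [332.7 135.3]
 [185.4 132.9]]
```

View pics/w4.png

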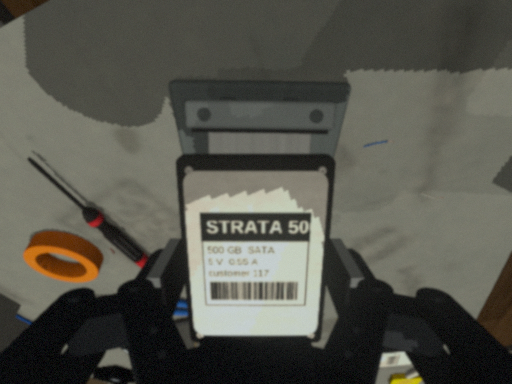

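The ledge's outer edge appears at row 102, columns 185–337, and its inner edge at row 131. That agrees with the model to about 1 mm, so I'll lower the drive.

carry_out([
  [0,0,0.015,0,1,8,0.3],
  [0,0,0.015,0,1,16,0.3],
  [0,0,0.015,0,1,21,0.3],
  [0,0,0.015,0,1,24,0.3],
  [0,0,0.015,0,1,25,0.3],
])

```text
clock: 9.05
position: [552.3, -172.0, 83.1]
ee_rot: [-0.554, 0.792, 0.148, 0.212]
contact_force: [0.1, -0.3, -1.5]
gripper_width: 67.4
grasp_force: 68.0
```

```bash
python3 -c "
from fit import *
where()"
```

```text
bed xyz [56.9 -0.2 16.4] err [0.002 0.    0.001] F bed [-0.9 -0.2 -1.2] w 67.4 g 68.0 t 9.05
```

carry_out([
  [0,0,0,0,0,1,0.3],
  [0,0,0,0,0,2,0.3],
  [0,0,0,0,0,3,0.3],
  [0,0,0,0,0,3.5,0.3],
  [0,0,0,0,0,3.5,0.3],
])

```text
clock: 9.68
position: [552.7, -171.0, 81.3]
ee_rot: [-0.554, 0.791, 0.147, 0.212]
contact_force: [-3.2, -1.4, 5.9]
gripper_width: 67.8
grasp_force: 68.8
```

```bash
python3 -c "
from fit import *
where()"
```

```text
bed xyz [57.  -0.3 14.3] err [0.002 0.001 0.001] F bed [0.8 2.5 6.3] w 67.8 g 68.8 t 9.675
```

carry_out([
  [0,0,0,1,0,-1,0.3],
  [0,0,0,2,0,-1,0.3],
  [0,0,0,3,0,-1,0.3],
  [0,0,0,4,0,-1,0.3],
  [0,0,0,4.5,0,-1,0.3],
])

```text
clock: 10.3
position: [551.7, -174.6, 79.2]
ee_rot: [-0.554, 0.792, 0.147, 0.213]
contact_force: [0.1, 0.8, 5.3]
gripper_width: 67.9
grasp_force: 68.7
```

```bash
python3 -c "
from fit import *
where()"
```

```text
bed xyz [52.6 -0.6 14.4] err [0.003 0.    0.001] F bed [3.3 0.2 4.2] w 67.9 g 68.7 t 10.3
```

carry_out([
  [0,0,0,0.7,0,0,0.3],
  [0,0,0,1.4,0,0,0.3],
  [0,0,0,2,0,0,0.3],
  [0,0,0,2,0,0,0.3],
])

```text
clock: 10.8
position: [551.1, -176.3, 78.1]
ee_rot: [-0.554, 0.792, 0.147, 0.213]
contact_force: [-0.6, 0.2, 4.7]
gripper_width: 67.4
grasp_force: 68.7
```

```bash
python3 -c "
from fit import *
where()"
```

```text
bed xyz [50.6 -0.6 14.4] err [0.003 0.    0.001] F bed [2.3 0.6 4.1] w 67.4 g 68.7 t 10.8
```

carry_out([
  [0,0,0,0.7,0,0,0.3],
  [0,0,0,1.4,0,0,0.3],
  [0,0,0,2,0,0,0.3],
  [0,0,0,2,0,0,0.3],
])

```text
clock: 11.3
position: [550.8, -177.0, 77.7]
ee_rot: [-0.554, 0.791, 0.148, 0.213]
contact_force: [0.8, 2.1, 7.0]
gripper_width: 67.6
grasp_force: 68.7
```

```bash
python3 -c "
from fit import *
where()"
```

```text
bed xyz [49.8 -0.6 14.3] err [ 0.003 -0.002  0.001] F bed [ 5.4 -0.   4.9] w 67.6 g 68.7 t 11.3
```

The drive has met the ledge. Now I'll release it.

carry_out([
  [0,0,0,0,0,0,0.65],
  [0,0,0,0,0,0,0.75],
  [0,0,0,0,0,0,0.85],
  [0,0,0,0,0,0,1],
  [0,0,0,0,0,0,1],
])

```text
clock: 11.92
position: [550.0, -177.8, 76.6]
ee_rot: [-0.553, 0.792, 0.148, 0.212]
contact_force: [0.2, 0.5, 0.4]
gripper_width: 85.5
grasp_force: 0.0
```

carry_out([
  [0,0,0,-1,0,-6,1],
  [0,0,0,-1,0,-16,1],
  [0,0,0,-1,0,-36,1],
  [0,0,0,-1,0,-70,1],
  [0,0,0,-1,0,-75,1],
])

```text
clock: 12.55
position: [538.4, -214.2, 145.7]
ee_rot: [-0.554, 0.792, 0.145, 0.214]
contact_force: [0.9, 0.5, -0.3]
gripper_width: 85.0
grasp_force: 0.0
```

```bash
python3 - <<'E'
from fit import *
where()
V2=V.copy();V2[:3]+=bedR(V[3]).apply([0,0,3]);f=model(V2)
im=get_image("wrist")
print(proj(im,f([(0,35,10),(0,-35,10),(100,-35,10),(100,35,10)])).round(1))
im2=get_image("top")
a=cv2.resize(im["color"],(800,600))
c=cv2.resize(im2["color"][180:240,305:385],(400,300),interpolation=cv2.INTER_CUBIC)
out=np.vstack([cv2.resize(im["color"],(400,300)),c]);cv2.imwrite("pics/w5.png",out)
E
```

```text
bed xyz [49.8 -1.6 92.9] err [ 0.008  0.002 -0.001] F bed [ 0.6 -0.7 -0.7] w 85.0 g 0.0 t 12.55
[[311.  136.8]
 [206.9 136.5]
 [212.6 267.8]
 [303.8 268.3]]
```

View pics/w5.png

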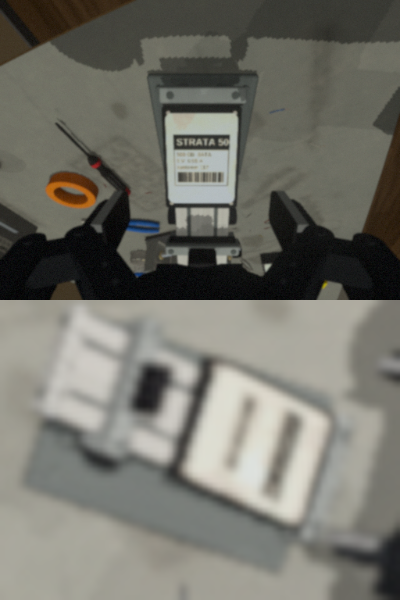

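The drive is seated against the ledge: in the full-size wrist frame its corners run from column 207 to 305 and row 138 to 264, as predicted. Next I'll go behind the jaw's tab with the fingers shut.

carry_out([
  [0,0,0,-35,0,0,-1],
  [0,0,0,-70,-1,0,-1],
  [0,0,0,-105,-1.6,0,-1],
  [0,0,0,-128,-1.6,0,-1],
  [0,0,0,-128,-1.6,0,-1],
])

```text
clock: 13.28
position: [577.2, -106.9, 206.4]
ee_rot: [-0.555, 0.791, 0.148, 0.212]
contact_force: [0.1, -0.0, -0.4]
gripper_width: 0.1
grasp_force: 0.0
```

```bash
python3 - <<'E'
from fit import *
where(); bedto(178,0,40)
im=get_image("wrist");cv2.imwrite("pics/w6.png",im["color"])
V2=V.copy();V2[:3]+=bedR(V[3]).apply([0,0,3]);f=model(V2)
print(proj(im,f([(153,14,37),(153,-14,37),(143,14,37),(143,-14,37)])).round(1),proj(im,f([(140,38,16),(140,-38,16)])).round(1),proj(im,f([(137,38,16)])).round(1))
E
```

```text
bed xyz [178.9  -1.4  88.4] err [ 0.001 -0.    -0.001] F bed [-0.2 -0.1 -0.4] w 0.1 g 0.0 t 13.275
turn [-0.001  0.     0.001] shift [ 0.9  1.5 48.4]
[[281.7 183.3]
 [234.6 183.2]
 [282.1 166.8]
 [234.3 166.7]] [[316.4 155.4]
 [199.4 155.2]] [[316.7 150.8]]
```

View pics/w6.png

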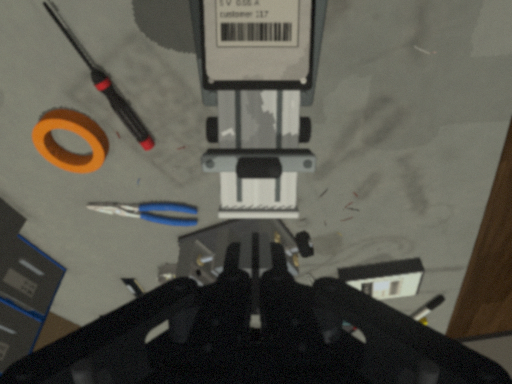

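The tab shows at rows 157–178 and columns 237–282, so the jaw travel is about 3 mm and the tab's back is near x = 150. The fingers are clear behind it, so I'll descend.

carry_out([
  [0,0,0,0,1.4,15,-1],
  [0,0,0,0,1.4,30,-1],
  [0,0,0,0,1.4,42,-1],
  [0,0,0,0,1.4,48,-1],
  [0,0,0,0,1.4,48,-1],
])

```text
clock: 13.95
position: [583.9, -85.4, 164.0]
ee_rot: [-0.554, 0.792, 0.148, 0.212]
contact_force: [0.5, -0.7, 0.2]
gripper_width: -0.2
grasp_force: 0.0
```

carry_out([
  [0,0,0,4,0,0,-1],
  [0,0,0,8,0,0,-1],
  [0,0,0,12,0,0,-1],
  [0,0,0,16,0,0,-1],
  [0,0,0,20,0,0,-1],
])

```text
clock: 14.58
position: [578.1, -101.7, 155.0]
ee_rot: [-0.554, 0.792, 0.148, 0.213]
contact_force: [-0.7, 1.4, 2.1]
gripper_width: -0.1
grasp_force: 1.1
```

```bash
python3 -c "
from fit import *
where()"
```

```text
bed xyz [157.7  -0.6  41.2] err [ 0.002 -0.001  0.001] F bed [1.9 1.2 1.3] w -0.1 g 1.1 t 14.575
```

carry_out([
  [0,0,0,6,0,0,-1],
  [0,0,0,12,0,0,-1],
  [0,0,0,18,0,0,-1],
  [0,0,0,24,0,0,-1],
  [0,0,0,27,0,0,-1],
])

```text
clock: 15.2
position: [570.0, -124.3, 140.9]
ee_rot: [-0.553, 0.792, 0.148, 0.212]
contact_force: [0.7, 1.1, 2.2]
gripper_width: -0.2
grasp_force: 1.0
```

carry_out([
  [0,0,0,0.8,0,0,-1],
  [0,0,0,1.6,0,0,-1],
  [0,0,0,2.4,0,0,-1],
  [0,0,0,3,0,0,-1],
  [0,0,0,3,0,0,-1],
])

```text
clock: 15.82
position: [569.2, -126.2, 139.7]
ee_rot: [-0.554, 0.792, 0.148, 0.212]
contact_force: [1.4, -0.2, 2.5]
gripper_width: 0.1
grasp_force: 0.9
```

```bash
python3 -c "
from fit import *
where()"
```

```text
bed xyz [127.5  -0.6  41. ] err [0.002 0.    0.001] F bed [ 1.5 -1.4  2. ] w 0.1 g 0.9 t 15.825
```

carry_out([
  [0,0,0,0.7,0,0,-1],
  [0,0,0,1.4,0,0,-1],
  [0,0,0,2,0,0,-1],
  [0,0,0,2.5,0,0,-1],
  [0,0,0,2.5,0,0,-1],
])

```text
clock: 16.45
position: [568.4, -128.3, 138.4]
ee_rot: [-0.554, 0.792, 0.148, 0.212]
contact_force: [2.0, 1.2, 0.5]
gripper_width: 0.3
grasp_force: 0.8
```

```bash
python3 -c "
from fit import *
where()"
```

```text
bed xyz [124.8  -0.5  41. ] err [0.002 0.    0.002] F bed [ 1.8 -1.5 -0.4] w 0.3 g 0.8 t 16.45
```

carry_out([
  [0,0,0,0.6,0,0,-1],
  [0,0,0,1.2,0,0,-1],
  [0,0,0,1.8,0,0,-1],
  [0,0,0,2.2,0,0,-1],
  [0,0,0,2.2,0,0,-1],
])

```text
clock: 17.08
position: [568.0, -129.2, 137.8]
ee_rot: [-0.554, 0.791, 0.148, 0.213]
contact_force: [3.0, 5.2, 4.2]
gripper_width: -0.2
grasp_force: 3.1
```

```bash
python3 -c "
from fit import *
where()"
```

```text
bed xyz [123.7  -0.5  41. ] err [ 0.002 -0.001  0.001] F bed [ 7.2 -1.   0.7] w -0.2 g 3.1 t 17.075
```

It stopped at x = 123.7 with the force up to 7 N, as expected for contact with the drive. I'll press slightly more, then back off and lift away.

carry_out([
  [0,0,0,0.8,0,0,-1],
  [0,0,0,0.8,0,0,-1],
  [0,0,0,-3,0,0,-1],
  [0,0,0,-10,0,0,-1],
  [0,0,0,-12,0,0,-1],
])

```text
clock: 17.7
position: [570.9, -120.2, 143.1]
ee_rot: [-0.554, 0.792, 0.148, 0.212]
contact_force: [0.9, 0.2, 0.6]
gripper_width: 0.1
grasp_force: 0.0
```

carry_out([
  [0,0,0,0,0,-10,-1],
  [0,0,0,0,0,-30,-1],
  [0,0,0,0,0,-60,-1],
  [0,0,0,-20,0,-80,-1],
  [0,0,0,-20,0,-80,-1],
])

```text
clock: 18.32
position: [564.5, -142.8, 226.5]
ee_rot: [-0.554, 0.791, 0.145, 0.214]
contact_force: [0.8, 0.1, 0.5]
gripper_width: -0.3
grasp_force: 0.0
```

```bash
python3 - <<'E'
from fit import *
where()
V2=V.copy();V2[:3]+=bedR(V[3]).apply([0,0,3]);f=model(V2)
im=get_image("wrist");cv2.imwrite("pics/w7.png",im["color"])
print(proj(im,f([(100,38,16),(100,-38,16),(100,35,10),(0,35,10),(0,-35,10)])).round(1))
E
```

```text
bed xyz [156.   -1.7 124.8] err [ 0.008  0.001 -0.002] F bed [ 0.5 -0.8  0.2] w -0.3 g 0.0 t 18.325
[[310.  124.1]
 [208.4 123.7]
 [304.8 123.5]
 [310.7 -22.8]
 [209.3 -22.9]]
```

View pics/w7.png

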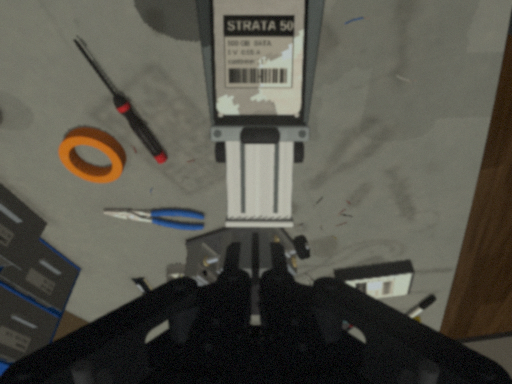

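The wrist view shows the jaw bar (rows 125–142) tight against the drive's upper end at about row 124, and the drive is straight. I'll hand the job in.

```bash
python3 -c "
from bench import *
print(job_done())"
```

```text
the job is handed in; nothing more can be done
None
```

The drive is on the holder's bed, label up with one short end against the ledge; the jaw is snug against its upper end, the arm is clear, and the job was handed in at about 18 s (no verdict was returned).

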